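Push the vial rack home in its locating corner

ROBOT

A 6-joint arm with a two-finger parallel gripper is mounted at the origin on a cart in front of the work surface, level with it; the furniture and walls round the work are solid. World frame = base frame: x ahead of the robot, y to its left, z up, the work surface at z = 0. Lengths are in m, angles in degrees, forces in N, time in s.
With the tool pointing down it reaches from about 0.3 to 0.75 m from the base axis. Payload 8.5 kg.
Tool frame: the origin (TCP) lies between the finger pads; the fingertips stand ahead of it and the grasp point (between the pads) lies 8 mm behind it (env.tcp_to_tips is the z of the fingertips in the tool frame, in m); z points along the fingers, x is the direction in which the jaws open and shut, and the axes are right-handed (so a half turn about z gives the same grasp; the last joint's range is limited). The gripper opens to 85 mm and grips with 20 to 120 N. Pads are 22 mm wide; open, the fingers measure 114 mm over their backs; the gripper's body (76 mm by 85 mm) begins 54 mm behind the grasp point. The pads swing forward as they close: fully open they stand 13 mm farther back than shut.
Start: joints at [56.706, 21.807, 74.336, -0, 83.858, -12.336], TCP at [0.197, 0.514, 0.242] pointing down, gripper open.
Joint ranges: [-178.18, 178.18], [-50.72, 133.34], [12.68, 142.11], [-81.47, 261.47], [9.98, 163.14], [-165.26, 165.26]. Speed limits (degrees/s): [136.94, 136.94, 180, 180, 180, 180].

INTERFACE

Orientations are given as a 3x3 rotation matrix whose columns are the frame's x, y, z axes.
In Python, from rig import observe, viewer, env gives the robot as it stands.
- The arm moves only by the tool jog_arm, never from a script. Its arguments are lists of equal length, an entry for each row: "dr": the turn, a rotation vector about the tool's x, y, z in rad, a list of three; "slide": the shift along the tool's x, y, z in m, a list of three; "gripper": the opening, from -1 (shut) to 1 (fully open), so that 0 is half open. In form: {"dr": [[rx, ry, rz], ...], "slide": [[dx, dy, dz], ...], "gripper": [gripper, ...]}. A call has exactly 10 rows; each row shifts and turns the commanded pose from where the row before left it, along the tool's axes as they then stand; what a row does not reach is not made up. A row lasts 1/10 s, in which the tool goes at most 50 mm and 8.59 degrees, less where a joint would pass 70% of its speed; a pose out of reach is approached as far as the arm can. A call is refused whole if a number of a shift passes 0.05 or a number of a turn 0.15, either way. A call with a gripper value outside its range is refused whole. The fingers move at their own pace and stop on an object; "force" is the grip in N (left out, the last holds). Time passes only in rows, so rows that do not move let the fingers close, or fill a call up. It gives the time, the measured TCP pose, the force and the opening at its end, in the units of the state.
- observe(): the state, without advancing time (a new reading comes with each control period).
- viewer.get_image(name): name is "side" or "top"; returns a dict with "pixels" (420x560x3 uint8, blue, green, red), "camera_matrix" (3x3 intrinsics, pixels), "dist_coeffs" ([k1, k2, p1, p2, k3] as OpenCV has them; the pictures are not rectified), "R" (3x3) and "t" (3): a world point X has camera coordinates R X + t. Camera axes: x right, y down, z forward; pixel columns grow to the right and rows downward; lengths in m; the calibration is good to about 2 mm. A picture is of the moment at which its call begins. There is no depth.
- env.close_job(): hands the job in, once; it reports no verdict.
The state is a dict: "time_s": time; "q": joint angles; "qvel": joint speeds; "joint_efforts": joint torques, N m; "position": TCP position; "tool_rot": TCP orientation; "ft_force": force on the tool from outside, world axes, zero at the start; "wrist_torque": the same for the moment, N m; "grip_width": finger opening in m.
Only numpy, scipy, OpenCV 4.12 (cv2) and the standard library are available. Lean on these libraries where they do the work, as an engineer would, in place of code of your own. Each camera call takes 0.05 s, during which the arm holds its last target.

TASK

Push the white vial rack along the worktop with the fingers until it sits fully home in the L-shaped aluminium corner stop, one long side flush against the long bar at the back and one end against the short bar at the right. Do not lift the rack, touch its vials or shift anything that stands around it; leave the rack at rest with its vials upright, and take the fingers away.

Things in the scene. Friction and masses are not known exactly. Their poses are not given: they have to be found in the camera images.
- corner_stop: fixed L of two aluminium bars, 22 mm high, 12 mm thick. Origin: inner corner of the L at worktop height; axes along the bars, within 0.2 rad of the world's. Long bar at the back: inner face is x = 0, y 0 to +190 mm; short bar at the right: inner face is y = 0, x 0 to -85 mm. Screw flanges (10 mm high) reach 35 mm outward from both bars. x, y point away from the robot and left, z up.
- home (a point): the point on the worktop where the rack's origin is when fully home: x = -44, y = +84 mm in the corner stop's axes; turns with the corner stop.
- vial_rack: white open rack of 18 pockets, 88 (x) x 168 (y) x 32 mm high, 0.13 to 0.23 kg, loose. Origin: centre of underside; same after a half turn. Ends: solid walls. Long sides: floor edge 0-6 mm up, rail 24-30 mm up, open between, so push where the finger spans the rail. Starts 30-55 mm short of the long bar, 20-70 mm left of the short one, up to 0.3 rad askew. Slides under a few N.
- vial_a: small capped sample vial, 20 mm diameter x 48 mm, standing loose in a pocket of the rack (pocket floor 6 mm above the worktop) so that it stands 54 mm above the worktop. Origin: centre of its underside; it starts at about x +0, y -39 mm from the rack's origin in the rack's axes.
- vial_b: small capped sample vial, 20 mm diameter x 48 mm, standing loose in a pocket of the rack (pocket floor 6 mm above the worktop) so that it stands 54 mm above the worktop. Origin: centre of its underside; it starts at about x +27, y +13 mm from the rack's origin in the rack's axes.
- vial_c: small capped sample vial, 20 mm diameter x 48 mm, standing loose in a pocket of the rack (pocket floor 6 mm above the worktop) so that it stands 54 mm above the worktop. Origin: centre of its underside; it starts at about x +0, y +39 mm from the rack's origin in the rack's axes.
- dropper_bottle: amber dropper bottle, 30 mm diameter x 75, standing behind the corner stop; bystander. Origin: centre of its underside.
- standard_c: small white capped bottle, 37 mm diameter x 88, standing to the right of the corner stop; bystander. Origin: centre of its underside.
- timer: small bench timer leaning back on its wedge, 39x68x62 mm, right of the work; bystander. Origin: centre of its underside.
- standard_b: small white capped bottle, 37 mm diameter x 88, at the left; bystander. Origin: centre of its underside.
- marker_black: marker pen lying flat, 138 mm long, 13 mm thick, long along its y, at the left front; bystander. Origin: centre of its underside.
- standard_a: small white capped bottle, 37 mm diameter x 88, at the back; bystander. Origin: centre of its underside.
There are look-alikes about, which are no part of the job. Leave any brown or yellow look-alike of the vial_rack alone.

How it is judged:
By the outcome, as a careful person would: the job done as asked, in the order asked, and still so for the second after the job is handed in, with the robot touching nothing.
It also fails if it takes over 56 s, if anything falls off the work surface, if the arm or the gripper's body presses on something with over 40 N, if the wrist force passes 120 N, or if a joint passes its speed limit or range.

## Working session

There is one attempt and no reset: what is moved stays moved. The work goes in short steps, Python scripts to look and compute and a tool call to move; the robot and the scene stay as the last step left them, time stands still between calls to the robot, and variables do not carry over. Pictures are saved under pics/ and viewed, and the job is handed in when it is done.

Besides the shell and the picture viewer there is one more tool, called after "Emit:" in YAML: its name, and indented under it one key for each argument. jog_arm: Moves the arm, as the interface text tells. Its arguments: {"type":"object","properties":{"dr":{"type":"array","items":{"type":"array","items":{"type":"number"}}},"slide":{"type":"array","items":{"type":"array","items":{"type":"number"}}},"gripper":{"type":"array","items":{"type":"number"}},"force":{"type":"number"}},"required":["dr","slide","gripper"]}

```bash
ls; mkdir -p pics; python3 - <<'E'
from rig import observe, viewer, env
import cv2
s=observe();print(s['time_s'],s['position'],s['tool_rot'],s['grip_width'],env.tcp_to_tips)
for n in('side','top'):
    d=viewer.get_image(n);cv2.imwrite(f'pics/{n}0.png',d['pixels']);print(n,d['camera_matrix'],d['dist_coeffs'],d['R'],d['t'])
E
```

```text
pics
0.0 [0.19656675 0.51336607 0.24168862] [[ 3.57709965e-01  9.33832339e-01 -8.62667016e-04]
 [ 9.33831565e-01 -3.57710827e-01 -1.25419803e-03]
 [-1.47979601e-03 -3.56946555e-04 -9.99998841e-01]] 0.08548707232261979 0.011
side [[419.1131918    0.         270.92317486]
 [  0.         419.1131918  213.0710411 ]
 [  0.           0.           1.        ]] [0.0370742 0.        0.        0.        0.       ] [[-0.9358923  -0.35167845 -0.02068481]
 [-0.12506356  0.38656514 -0.91374313]
 [ 0.3293398  -0.85257824 -0.4057655 ]] [0.55922642 0.07572385 1.07237606]
top [[381.0961517    0.         277.9785976 ]
 [  0.         381.0961517  207.18146544]
 [  0.           0.           1.        ]] [-0.08397076  0.          0.          0.          0.        ] [[-0.00396316 -0.9999762  -0.00564766]
 [-0.99539652  0.00448572 -0.09573743]
 [ 0.09576049  0.00524224 -0.9953906 ]] [0.06209043 0.58026232 1.19430352]
```

View pics/top0.png

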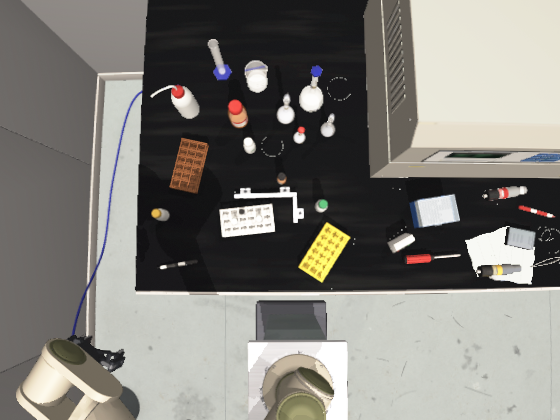

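View pics/side0.png

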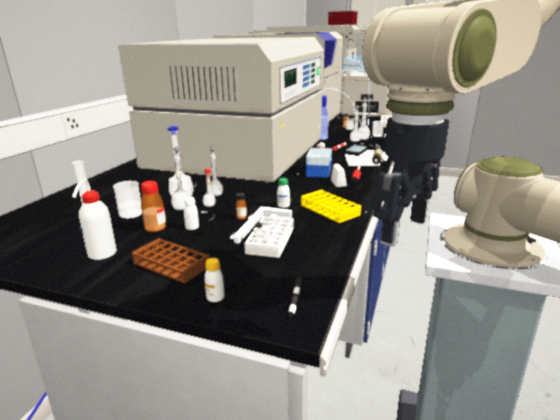

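The top view shows the white rack with dark-capped vials at about (247,220). It could be confused with the yellow rack at (324,252) or the brown rack at (189,165). The L stop is bright, with its long bar at (265,194) and its short bar at (295,208). Next I'll take a close crop.

```bash
python3 - <<'E'
import cv2
a=cv2.imread('pics/top0.png')[160:250,200:340];cv2.imwrite('pics/topc.png',cv2.resize(a,None,fx=5.5,fy=5.5,interpolation=cv2.INTER_CUBIC))
a=cv2.imread('pics/side0.png')[180:270,210:350];cv2.imwrite('pics/sidec.png',cv2.resize(a,None,fx=5.5,fy=5.5,interpolation=cv2.INTER_CUBIC))
E
```

```text
(no output)
```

View pics/topc.png

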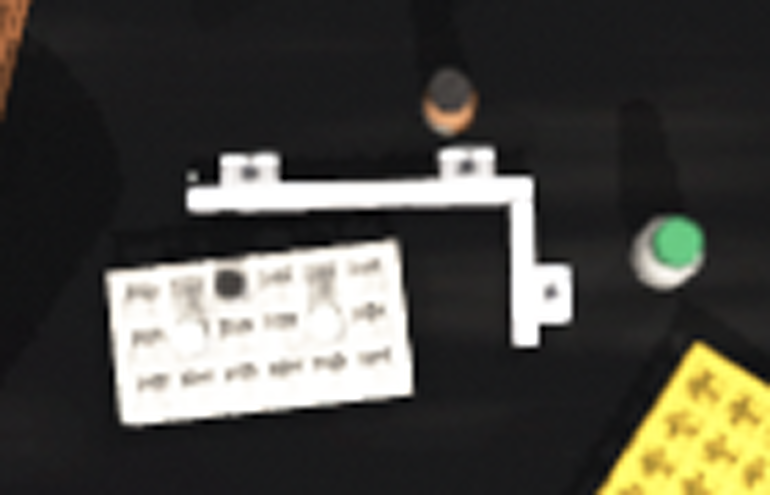

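View pics/sidec.png

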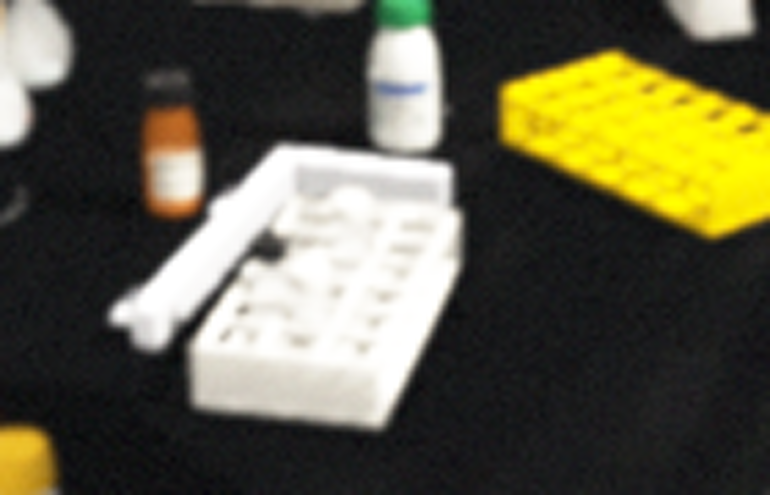

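```bash
cat >h.py <<'E'
import numpy as np,cv2
def ray(d,uv):
    p=cv2.undistortPoints(np.float64(uv).reshape(-1,1,2),d['camera_matrix'],np.array(d['dist_coeffs'])).reshape(-1,2)
    R=np.array(d['R']);t=np.array(d['t'])
    return -R.T@t,np.c_[p,np.ones(len(p))]@R
def plane(d,uv,z):
    C,r=ray(d,uv);return C+r*((z-C[2])/r[:,2])[:,None]
def proj(d,X):
    return cv2.projectPoints(np.float64(X).reshape(-1,1,3),cv2.Rodrigues(np.array(d['R']))[0],np.array(d['t']),d['camera_matrix'],np.array(d['dist_coeffs']))[0].reshape(-1,2)
def tri(d1,u1,d2,u2):
    C1,r1=ray(d1,u1);C2,r2=ray(d2,u2);r1,r2=r1[0],r2[0]
    A=np.c_[r1,-r2];k=np.linalg.lstsq(A,C2-C1,rcond=None)[0]
    a=C1+k[0]*r1;b=C2+k[1]*r2;return (a+b)/2,np.linalg.norm(a-b)
def comps(d,roi,th=120,S=6,yellow=True):
    x0,y0,x1,y1=roi;im=d['pixels'][y0:y1,x0:x1]
    big=cv2.resize(im,None,fx=S,fy=S,interpolation=cv2.INTER_CUBIC)
    m=(big.min(2)>th).astype(np.uint8)
    cs,_=cv2.findContours(m,cv2.RETR_EXTERNAL,cv2.CHAIN_APPROX_NONE)
    return [((c.reshape(-1,2)+.5)/S-.5+[x0,y0]) for c in cs if cv2.contourArea(c)>100*S*S]
E
python3 - <<'E'
from rig import observe, viewer
from h import *
d=viewer.get_image('top');e=viewer.get_image('side')
for n,v,roi in(('top',d,(200,170,312,250)),('side',e,(225,195,300,262))):
  for c in comps(v,roi):
    r=cv2.minAreaRect(np.float32(c));print(n,len(c),r)
    z=.0
    if n=='top':
        a=cv2.boxPoints(r); 
        for z in(.022,.032): print(z,np.round(plane(d,a,z),4).tolist(),plane(d,[r[0]],z))
C,_=ray(d,[[0,0]]);print(C,ray(e,[[0,0]])[0])
E
```

```text
top 956 ((246.7527313232422, 220.09657287597656), (28.710010528564453, 53.991966247558594), 83.96673583984375)
0.022 [[0.5772, 0.2522, 0.022], [0.5948, 0.0786, 0.022], [0.5027, 0.0692, 0.022], [0.4851, 0.2416, 0.022]] [[0.5398202  0.16026475 0.022     ]]
0.032 [[0.5762, 0.2506, 0.032], [0.5937, 0.0784, 0.032], [0.5024, 0.069, 0.032], [0.4849, 0.24, 0.032]] [[0.53919577 0.15938931 0.032     ]]
top 1262 ((272.3059387207031, 196.58468627929688), (73.31441497802734, 31.521650314331055), 22.550880432128906)
0.022 [[0.6146, 0.2071, 0.022], [0.7101, 0.1684, 0.022], [0.6166, -0.0511, 0.022], [0.5227, -0.0111, 0.022]] [[0.61559256 0.07786479 0.022     ]]
0.032 [[0.6134, 0.2058, 0.032], [0.7081, 0.1674, 0.032], [0.6154, -0.0503, 0.032], [0.5222, -0.0106, 0.032]] [[0.61434841 0.07766328 0.032     ]]
side 1590 ((271.7034912109375, 227.78094482421875), (50.45136260986328, 73.10673522949219), 43.202056884765625)
[0.46347008 0.05322523 1.24470199] [0.17966988 1.08168018 0.51589284]
```

```bash
cat >>h.py <<'E'
def fit(P):
    vx,vy,x,y=cv2.fitLine(np.float32(P[:,:2]*1000),cv2.DIST_HUBER,0,.01,.01).ravel();return np.array([vx,vy]),np.array([x,y])
def rackfit(d,roi,th=170,z=.032):
    out=[]
    for c in comps(d,roi,th):
        w=plane(d,c,z)[:,:2]*1000;r=cv2.minAreaRect(np.float32(w));
        out.append((r,w))
    return out
E
python3 - <<'E'
from rig import viewer
from h import *
d=viewer.get_image('top')
for th in(130,170,200,225):
  cs=comps(d,(200,170,312,250),th)
  for c in cs:
    if len(c)>1100 or c[:,0].max()>285:
      u,v=c.T
      W=plane(d,c,.022)
      def sel(m):return W[m]
      sets={'in':sel((u>240)&(u<288)&(v>194.5)&(v<201)),'out':sel((((u>256)&(u<277)))&(v<194.5)),
       'sin':sel((v>202)&(v<218)&(u<295.5)),'sout':sel((((v>196)&(v<205)))&(u>295.5)&(u<299.5)),'send':sel((v>219)&(u>294)&(u<297)),'lend':sel((u<237)&(v>193.5)&(v<197.5))}
      for k,s in sets.items():
        if len(s)<5: print(k,len(s));continue
        D,p=fit(s);print(th,k,len(s),D,np.round(p,1))
    else:
      w=plane(d,c,.032)[:,:2]*1000;print(th,'rack',cv2.minAreaRect(np.float32(w)))
E
```

```text
130 rack ((539.3098754882812, 159.34994506835938), (91.40264129638672, 171.85362243652344), 5.948559761047363)
130 in 288 [ 0.02246616 -0.9997476 ] [613.4 104.1]
130 out 126 [ 0.01233292 -0.99992394] [628.8  96.6]
130 sin 96 [ 0.9999714  -0.00756179] [567.4  12.7]
130 sout 54 [0.99984837 0.01741248] [ 6.025e+02 -3.000e-01]
130 send 18 [0.00458533 0.9999895 ] [531.7   3.8]
130 lend 32 [ 0.9658748  -0.25900954] [620.8 202.5]
170 rack ((539.296875, 159.35382080078125), (90.0112075805664, 170.5317840576172), 6.039619445800781)
170 in 288 [ 0.02344258 -0.99972516] [613.9 116.1]
170 out 126 [ 0.01220394 -0.99992555] [628.1  96.6]
170 sin 96 [ 0.9999711  -0.00760326] [567.4  12.2]
170 sout 54 [0.9997928  0.02035536] [6.015e+02 4.000e-01]
170 send 18 [0.00458437 0.9999895 ] [532.2   4.7]
170 lend 38 [ 0.795578  -0.6058512] [621.8 200.2]
200 rack ((539.2232666015625, 159.38104248046875), (88.89922332763672, 169.58200073242188), 6.002017021179199)
200 in 288 [ 0.02352148 -0.9997233 ] [614.9 104.7]
200 out 126 [ 0.00673201 -0.99997735] [627.4  93.4]
200 sin 96 [ 0.9999708  -0.00764455] [567.4  11.6]
200 sout 54 [0.99979347 0.020324  ] [606.2   1. ]
200 send 18 [0.0045864 0.9999895] [532.8   4.7]
200 lend 41 [ 0.89484906 -0.44636887] [620.5 200.1]
225 rack ((538.8939819335938, 159.36007690429688), (87.63037872314453, 168.62460327148438), 6.050439357757568)
225 in 288 [ 0.02458785 -0.9996977 ] [615.  123.6]
225 out 126 [ 0.00557094 -0.9999845 ] [626.9  99.2]
225 sin 96 [ 0.9999706  -0.00766859] [570.8  11.6]
225 sout 54 [ 0.99996287 -0.00861997] [595.8   1.2]
225 send 30 [ 0.81661314 -0.5771854 ] [535.6   1.4]
225 lend 49 [ 0.9953272  -0.09655993] [619.2 199. ]
```

Emit:
jog_arm:
  dr:
    - [0, 0, 0]
    - [0, 0, 0]
    - [0, 0, 0]
    - [0, 0, 0]
    - [0, 0, 0]
    - [0, 0, 0]
    - [0, 0, 0]
    - [0, 0, 0]
    - [0, 0, 0]
    - [0, 0, 0]
  slide:
    - [-0.023, 0.036, 0]
    - [-0.023, 0.036, 0]
    - [-0.023, 0.036, 0]
    - [-0.023, 0.036, 0]
    - [-0.023, 0.036, 0]
    - [-0.023, 0.036, 0]
    - [-0.023, 0.036, 0]
    - [-0.023, 0.036, 0]
    - [-0.023, 0.036, 0]
    - [-0.023, 0.036, 0]
  gripper: [-1, -1, -1, -1, -1, -1, -1, -1, -1, -1]

```text
time_s: 1.25
position: [0.4514, 0.1684, 0.2424]
tool_rot: [[0.358, 0.934, 0.0], [0.934, -0.358, 0.0], [0.0, 0.0, -1.0]]
ft_force: [0.4, 0.2, 0.1]
grip_width: -0.0001
```

Emit:
jog_arm:
  dr:
    - [0, 0, -0.0382]
    - [0, 0, -0.0382]
    - [0, 0, -0.0382]
    - [0, 0, -0.0382]
    - [0, 0, -0.0382]
    - [0, 0, -0.0382]
    - [0, 0, -0.0382]
    - [0, 0, -0.0382]
    - [0, 0, -0.0382]
    - [0, 0, -0.0382]
  slide:
    - [0, 0, 0.015]
    - [0, 0, 0.015]
    - [0, 0, 0.015]
    - [0, 0, 0.015]
    - [0, 0, 0.015]
    - [0, 0, 0.015]
    - [0, 0, 0.015]
    - [0, 0, 0.015]
    - [0, 0, 0.015]
    - [0, 0, 0]
  gripper: [-1, -1, -1, -1, -1, -1, -1, -1, -1, -1]

```text
time_s: 2.25
position: [0.4498, 0.1699, 0.1057]
tool_rot: [[-0.018, 1.0, -0.003], [1.0, 0.018, -0.0], [-0.0, -0.003, -1.0]]
ft_force: [0.2, 0.4, 0.7]
grip_width: 0.0001
```

Emit:
jog_arm:
  dr:
    - [0, 0, 0]
    - [0, 0, 0]
    - [0, 0, 0]
    - [0, 0, 0]
    - [0, 0, 0]
    - [0, 0, 0]
    - [0, 0, 0]
    - [0, 0, 0]
    - [0, 0, 0]
    - [0, 0, 0]
  slide:
    - [0, 0, 0.01]
    - [0, 0, 0.01]
    - [0, 0, 0.01]
    - [0, 0, 0.01]
    - [0, 0, 0.01]
    - [0, 0, 0.01]
    - [0, 0, 0.01]
    - [0, 0, 0.01]
    - [0, 0, 0]
    - [0, 0, 0]
  gripper: [-1, -1, -1, -1, -1, -1, -1, -1, -1, -1]

```text
time_s: 3.25
position: [0.4507, 0.1701, 0.0272]
tool_rot: [[-0.016, 1.0, -0.0], [1.0, 0.016, -0.0], [-0.0, -0.0, -1.0]]
ft_force: [-0.5, -0.4, 0.6]
grip_width: 0.0001
```

```bash
python3 - <<'E'
from rig import viewer,observe
from h import *
print(observe()['position'])
for n,r in(('side',(190,150,400,280)),('top',(180,160,340,280))):
    d=viewer.get_image(n)['pixels'][r[1]:r[3],r[0]:r[2]];cv2.imwrite(f'pics/{n}1.png',cv2.resize(d,None,fx=3.7,fy=3.7))
E
```

```text
[0.4506815  0.17005363 0.02721598]
```

View pics/side1.png

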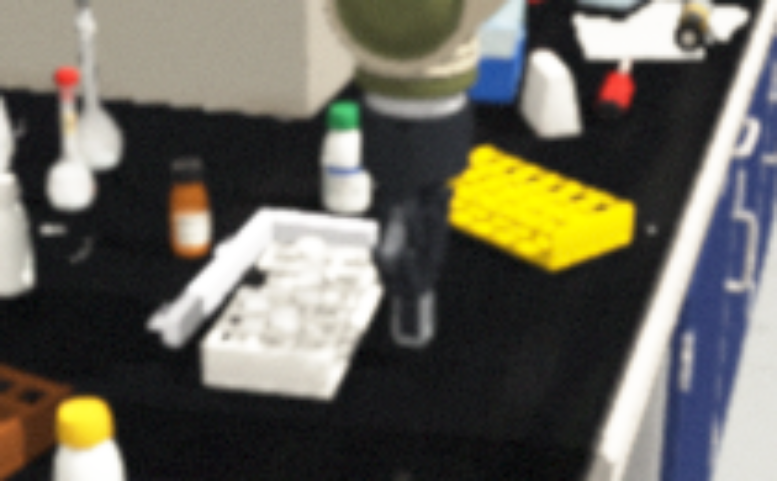

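View pics/top1.png

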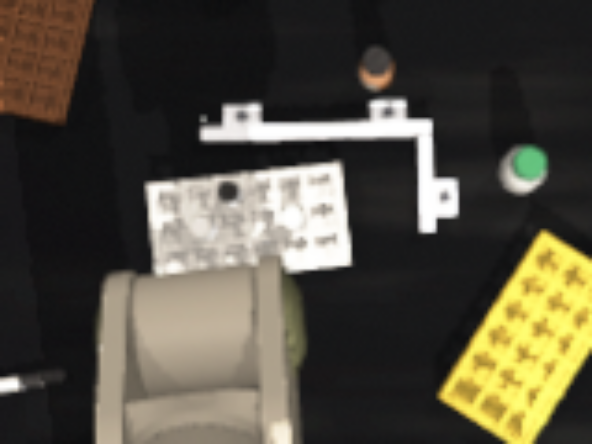

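The finger is shut at side pixel (301,243), clear of the rack's front rail with its tip just above the worktop. Next I push +x.

Emit:
jog_arm:
  dr:
    - [0, 0, 0]
    - [0, 0, 0]
    - [0, 0, 0]
    - [0, 0, 0]
    - [0, 0, 0]
    - [0, 0, 0]
    - [0, 0, 0]
    - [0, 0, 0]
    - [0, 0, 0]
    - [0, 0, 0]
  slide:
    - [0, 0.01, 0.002]
    - [0, 0.01, 0.002]
    - [0, 0.008, 0]
    - [0, 0.003, 0]
    - [0, 0.003, 0]
    - [0, 0.003, 0]
    - [0, 0.003, 0]
    - [0, 0.003, 0]
    - [0, 0.003, 0]
    - [0, 0, 0]
  gripper: [-1, -1, -1, -1, -1, -1, -1, -1, -1, -1]

```text
time_s: 4.35
position: [0.4972, 0.1708, 0.0233]
tool_rot: [[-0.016, 1.0, 0.001], [1.0, 0.016, 0.0], [0.0, 0.001, -1.0]]
ft_force: [-0.7, 0.2, 0.0]
grip_width: -0.0002
```

```bash
cat > look.py <<'E'
import sys
from rig import viewer,observe
from h import *
k=sys.argv[1]
s=observe();print(s['position'],s['ft_force'],s['time_s'])
for n,r in(('side',(190,150,340,280)),('top',(180,160,340,280))):
    d=viewer.get_image(n)['pixels'][r[1]:r[3],r[0]:r[2]];cv2.imwrite(f'pics/{n}{k}.png',cv2.resize(d,None,fx=4.5,fy=4.5))
E
python3 look.py 2
```

```text
[0.49718888 0.17078582 0.02334843] [-0.69934559  0.19697085  0.04254377] 4.35
```

View pics/side2.png

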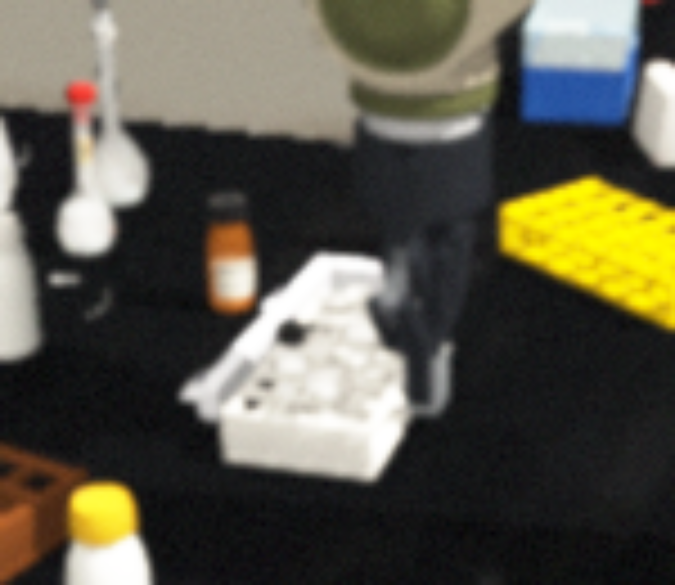

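View pics/top2.png

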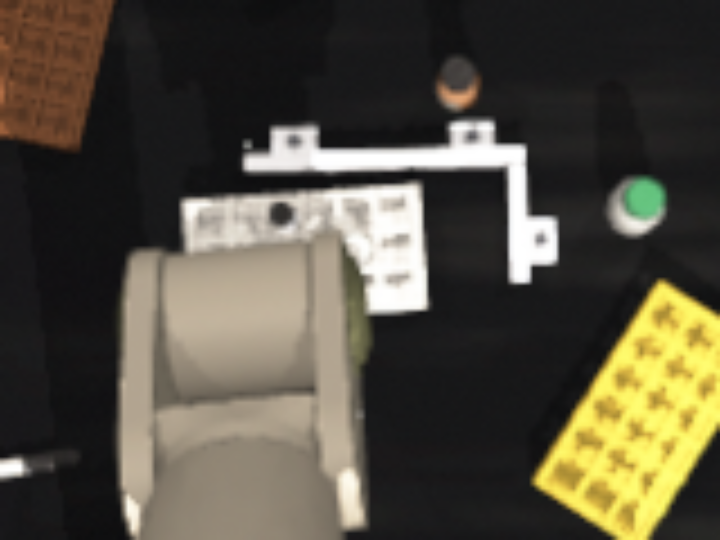

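The rack is following and turning square, with a gap to the long bar at top-crop (300,180). I'll continue the push more slowly.

Emit:
jog_arm:
  dr:
    - [0, 0, 0]
    - [0, 0, 0]
    - [0, 0, 0]
    - [0, 0, 0]
    - [0, 0, 0]
    - [0, 0, 0]
    - [0, 0, 0]
    - [0, 0, 0]
    - [0, 0, 0]
    - [0, 0, 0]
  slide:
    - [0, 0.002, 0]
    - [0, 0.002, 0]
    - [0, 0.002, 0]
    - [0, 0.002, 0]
    - [0, 0.002, 0]
    - [0, 0.001, 0]
    - [0, 0.001, 0]
    - [0, 0.001, 0]
    - [0, 0.001, 0]
    - [0, 0, 0]
  gripper: [-1, -1, -1, -1, -1, -1, -1, -1, -1, -1]

```text
time_s: 5.45
position: [0.5108, 0.171, 0.0233]
tool_rot: [[-0.016, 1.0, 0.0], [1.0, 0.016, 0.0], [0.0, 0.0, -1.0]]
ft_force: [-1.3, 1.0, 0.9]
grip_width: 0.0001
```

Emit:
jog_arm:
  dr:
    - [0, 0, 0]
    - [0, 0, 0]
    - [0, 0, 0]
    - [0, 0, 0]
    - [0, 0, 0]
    - [0, 0, 0]
    - [0, 0, 0]
    - [0, 0, 0]
    - [0, 0, 0]
    - [0, 0, 0]
  slide:
    - [0, 0.001, 0]
    - [0, 0.0005, 0]
    - [0, 0.0005, 0]
    - [0, 0.0005, 0]
    - [0, 0, 0]
    - [0, 0, 0]
    - [0, 0, 0]
    - [0, 0, 0]
    - [0, 0, 0]
    - [0, 0, 0]
  gripper: [-1, -1, -1, -1, -1, -1, -1, -1, -1, -1]

```text
time_s: 6.45
position: [0.5132, 0.171, 0.0233]
tool_rot: [[-0.016, 1.0, 0.0], [1.0, 0.016, -0.0], [-0.0, 0.0, -1.0]]
ft_force: [-0.3, -0.2, -0.3]
grip_width: -0.0
```

```bash
python3 look.py 3
```

```text
[0.51322662 0.17102935 0.02332446] [-0.33453573 -0.17050319 -0.25858791] 6.45
```

View pics/top3.png

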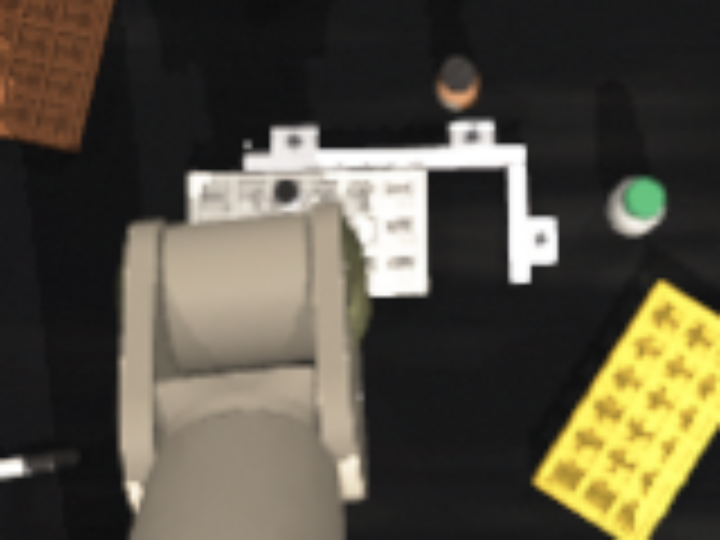

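The rack's rear edge nearly meets the bar at crop (335,168), and there is no contact force yet.

Emit:
jog_arm:
  dr:
    - [0, 0, 0]
    - [0, 0, 0]
    - [0, 0, 0]
    - [0, 0, 0]
    - [0, 0, 0]
    - [0, 0, 0]
    - [0, 0, 0]
    - [0, 0, 0]
    - [0, 0, 0]
    - [0, 0, 0]
  slide:
    - [0, 0.0005, 0]
    - [0, 0.0005, 0]
    - [0, 0.0005, 0]
    - [0, 0.0005, 0]
    - [0, 0, 0]
    - [0, 0, 0]
    - [0, 0, 0]
    - [0, 0, 0]
    - [0, 0, 0]
    - [0, 0, 0]
  gripper: [-1, -1, -1, -1, -1, -1, -1, -1, -1, -1]

```text
time_s: 7.55
position: [0.5152, 0.1711, 0.0233]
tool_rot: [[-0.016, 1.0, 0.0], [1.0, 0.016, -0.0], [-0.0, 0.0, -1.0]]
ft_force: [-0.2, 0.8, -0.2]
grip_width: -0.0002
```

```bash
python3 look.py 4
```

```text
[0.51520313 0.17106717 0.02332987] [-0.23032977  0.7760293  -0.19805395] 7.55
```

View pics/top4.png

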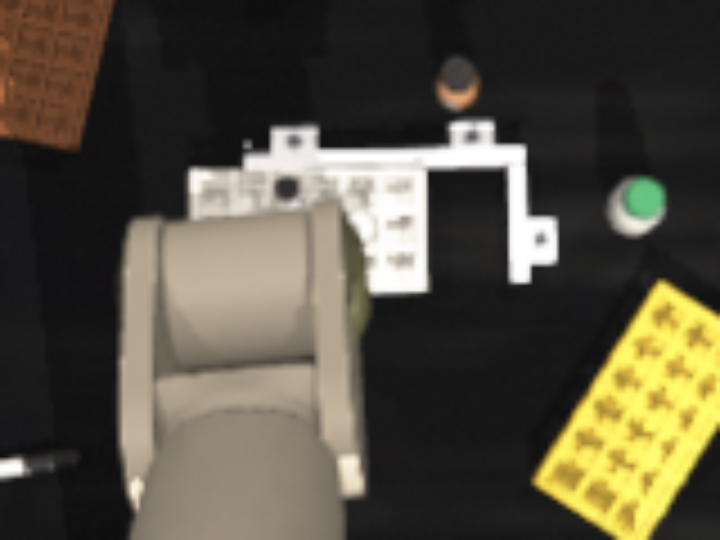

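View pics/side4.png

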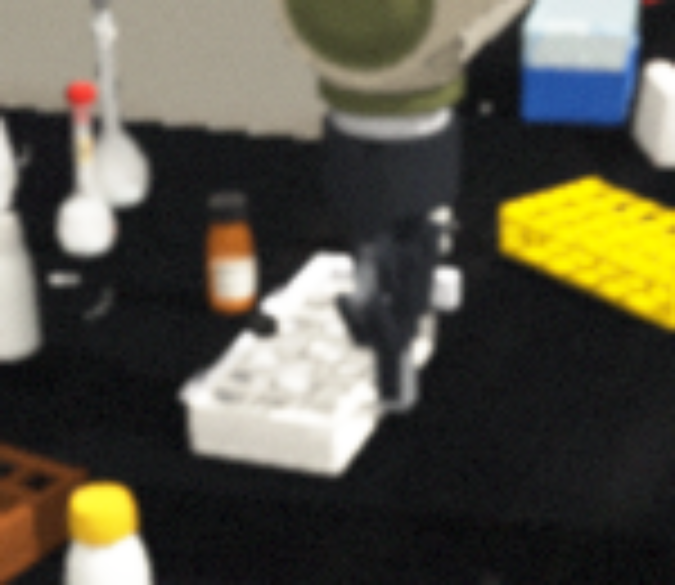

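Emit:
jog_arm:
  dr:
    - [0, 0, 0]
    - [0, 0, 0]
    - [0, 0, 0]
    - [0, 0, 0]
    - [0, 0, 0]
    - [0, 0, 0]
    - [0, 0, 0]
    - [0, 0, 0]
    - [0, 0, 0]
    - [0, 0, 0]
  slide:
    - [0, 0.0002, 0]
    - [0, 0.0002, 0]
    - [0, 0.0002, 0]
    - [0, 0.0002, 0]
    - [0, 0.0002, 0]
    - [0, 0.0002, 0]
    - [0, 0.0002, 0]
    - [0, 0.0002, 0]
    - [0, 0.0002, 0]
    - [0, 0.0002, 0]
  gripper: [-1, -1, -1, -1, -1, -1, -1, -1, -1, -1]

```text
time_s: 8.65
position: [0.5156, 0.1711, 0.0232]
tool_rot: [[-0.016, 1.0, -0.004], [1.0, 0.016, -0.0], [-0.0, -0.004, -1.0]]
ft_force: [-8.4, -1.1, 6.7]
grip_width: -0.0002
```

The force is -8.4 N against the bar, so the rack is flush at the back. I'll retract and go round to the left end.

Emit:
jog_arm:
  dr:
    - [0, 0, 0]
    - [0, 0, 0]
    - [0, 0, 0]
    - [0, 0, 0]
    - [0, 0, 0]
    - [0, 0, 0]
    - [0, 0, 0]
    - [0, 0, 0]
    - [0, 0, 0]
    - [0, 0, 0]
  slide:
    - [0, -0.005, 0]
    - [0, -0.015, 0]
    - [0, -0.02, 0]
    - [0, 0, -0.025]
    - [0, 0, -0.025]
    - [0, 0, -0.025]
    - [0.03, 0, 0]
    - [0.03, 0, 0]
    - [0.03, 0, 0]
    - [0.02, 0, 0]
  gripper: [-1, -1, -1, -1, -1, -1, -1, -1, -1, -1]

```text
time_s: 9.65
position: [0.4757, 0.2823, 0.0986]
tool_rot: [[-0.017, 1.0, 0.002], [1.0, 0.017, 0.001], [0.001, 0.002, -1.0]]
ft_force: [-0.0, 0.3, 1.0]
grip_width: 0.0
```

Emit:
jog_arm:
  dr:
    - [0, 0, 0]
    - [0, 0, 0]
    - [0, 0, 0]
    - [0, 0, 0]
    - [0, 0, 0]
    - [0, 0, 0]
    - [0, 0, 0]
    - [0, 0, 0]
    - [0, 0, 0]
    - [0, 0, 0]
  slide:
    - [0, 0.03, 0]
    - [0, 0.03, 0]
    - [0, 0.03, 0]
    - [0, 0.008, 0]
    - [0, 0, 0.02]
    - [0, 0, 0.02]
    - [0, 0, 0.02]
    - [0, 0, 0.015]
    - [0, 0, 0]
    - [0, 0, 0]
  gripper: [-1, -1, -1, -1, -1, -1, -1, -1, -1, -1]

```text
time_s: 10.65
position: [0.5734, 0.2822, 0.0238]
tool_rot: [[-0.016, 1.0, 0.001], [1.0, 0.016, 0.0], [0.0, 0.001, -1.0]]
ft_force: [-0.2, 0.5, 0.4]
grip_width: -0.0
```

```bash
python3 look.py 5
```

```text
[0.57339216 0.28216088 0.0237756 ] [-0.21585522  0.50400397  0.41742722] 10.65
```

View pics/top5.png

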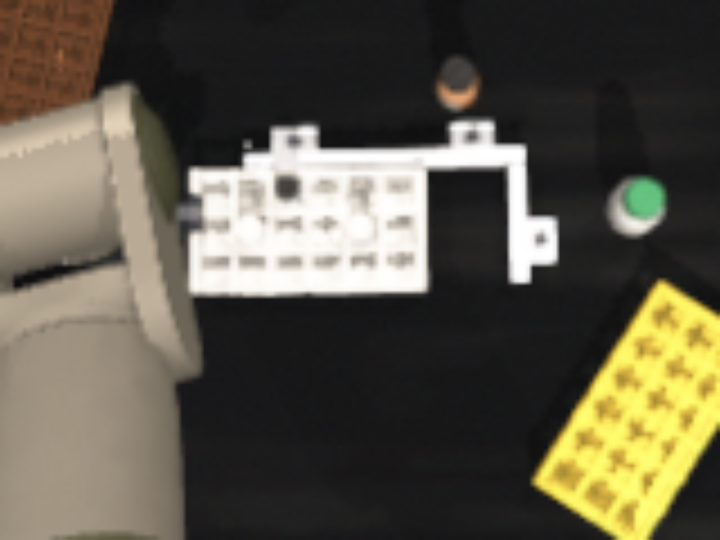

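View pics/side5.png

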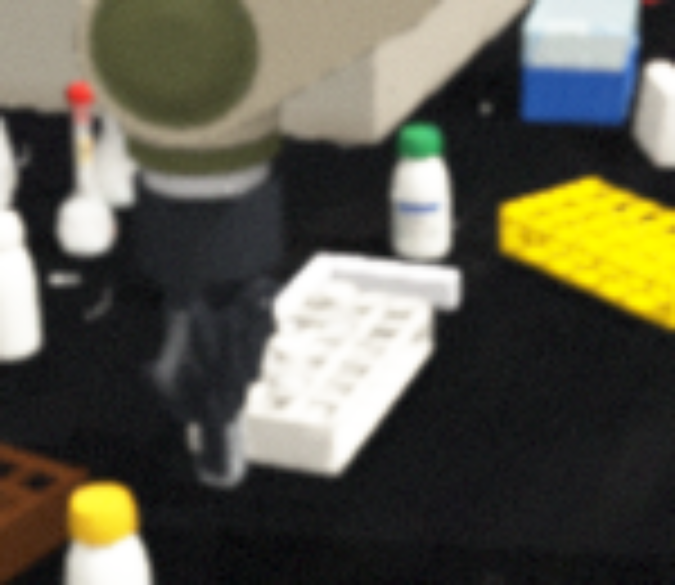

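The rack lies flush along the long bar, with a gap of about 58 mm to the short bar (crop 427 to 510). Now I push -y on the end wall.

Emit:
jog_arm:
  dr:
    - [0, 0, 0]
    - [0, 0, 0]
    - [0, 0, 0]
    - [0, 0, 0]
    - [0, 0, 0]
    - [0, 0, 0]
    - [0, 0, 0]
    - [0, 0, 0]
    - [0, 0, 0]
    - [0, 0, 0]
  slide:
    - [-0.008, 0, 0]
    - [-0.008, 0, 0]
    - [-0.006, 0, 0]
    - [-0.003, 0, 0]
    - [-0.003, 0, 0]
    - [-0.003, 0, 0]
    - [-0.003, 0, 0]
    - [-0.003, 0, 0]
    - [-0.003, 0, 0]
    - [-0.003, 0, 0]
  gripper: [-1, -1, -1, -1, -1, -1, -1, -1, -1, -1]

```text
time_s: 11.75
position: [0.5741, 0.2389, 0.0234]
tool_rot: [[-0.016, 1.0, 0.0], [1.0, 0.016, 0.0], [0.0, 0.0, -1.0]]
ft_force: [0.1, 2.4, 0.8]
grip_width: -0.0001
```

```bash
python3 look.py 6
```

```text
[0.57407107 0.23894711 0.02339954] [0.09071633 2.37798711 0.78506824] 11.75
```

View pics/top6.png

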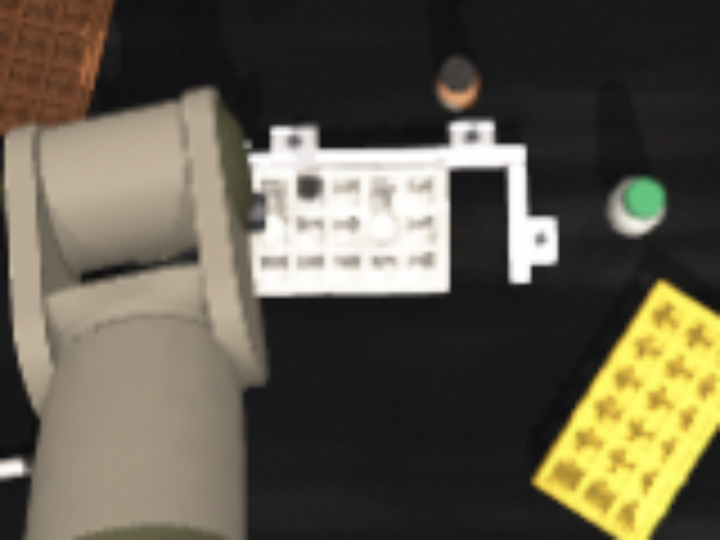

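The rack slides cleanly. Its right end is at crop 448, with about 43 mm to go.

Emit:
jog_arm:
  dr:
    - [0, 0, 0]
    - [0, 0, 0]
    - [0, 0, 0]
    - [0, 0, 0]
    - [0, 0, 0]
    - [0, 0, 0]
    - [0, 0, 0]
    - [0, 0, 0]
    - [0, 0, 0]
    - [0, 0, 0]
  slide:
    - [-0.003, 0, 0]
    - [-0.003, 0, 0]
    - [-0.003, 0, 0]
    - [-0.003, 0, 0]
    - [-0.003, 0, 0]
    - [-0.003, 0, 0]
    - [-0.003, 0, 0]
    - [-0.003, 0, 0]
    - [-0.003, 0, 0]
    - [-0.003, 0, 0]
  gripper: [-1, -1, -1, -1, -1, -1, -1, -1, -1, -1]

```text
time_s: 12.85
position: [0.5744, 0.2088, 0.0233]
tool_rot: [[-0.016, 1.0, -0.0], [1.0, 0.016, 0.0], [0.0, -0.0, -1.0]]
ft_force: [-2.5, 2.8, 1.9]
grip_width: -0.0
```

Emit:
jog_arm:
  dr:
    - [0, 0, 0]
    - [0, 0, 0]
    - [0, 0, 0]
    - [0, 0, 0]
    - [0, 0, 0]
    - [0, 0, 0]
    - [0, 0, 0]
    - [0, 0, 0]
    - [0, 0, 0]
    - [0, 0, 0]
  slide:
    - [-0.001, 0, 0]
    - [-0.001, 0, 0]
    - [-0.001, 0, 0]
    - [-0.001, 0, 0]
    - [-0.001, 0, 0]
    - [-0.001, 0, 0]
    - [-0.001, 0, 0]
    - [-0.001, 0, 0]
    - [-0.001, 0, 0]
    - [-0.001, 0, 0]
  gripper: [-1, -1, -1, -1, -1, -1, -1, -1, -1, -1]

```text
time_s: 13.85
position: [0.5746, 0.199, 0.0233]
tool_rot: [[-0.016, 1.0, -0.0], [1.0, 0.016, 0.0], [0.0, -0.0, -1.0]]
ft_force: [-2.5, 2.5, 1.7]
grip_width: -0.0
```

```bash
python3 look.py 7
```

```text
[0.57464353 0.19898113 0.02332021] [-2.54307773  2.54333613  1.67491008] 13.85
```

View pics/top7.png

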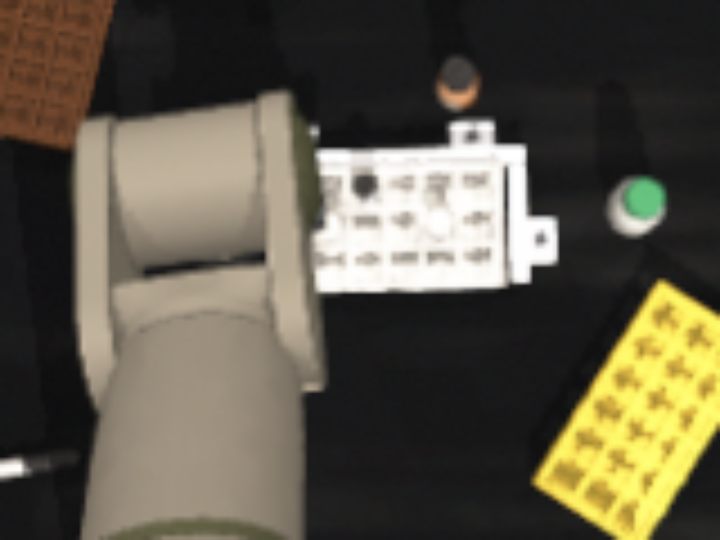

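A few mm of gap remain at crop x≈508. I'll use small steps until the force rises.

Emit:
jog_arm:
  dr:
    - [0, 0, 0]
    - [0, 0, 0]
    - [0, 0, 0]
    - [0, 0, 0]
    - [0, 0, 0]
    - [0, 0, 0]
    - [0, 0, 0]
    - [0, 0, 0]
    - [0, 0, 0]
    - [0, 0, 0]
  slide:
    - [-0.0004, 0, 0]
    - [-0.0004, 0, 0]
    - [-0.0004, 0, 0]
    - [-0.0004, 0, 0]
    - [-0.0004, 0, 0]
    - [-0.0002, 0, 0]
    - [-0.0002, 0, 0]
    - [-0.0002, 0, 0]
    - [-0.0002, 0, 0]
    - [-0.0002, 0, 0]
  gripper: [-1, -1, -1, -1, -1, -1, -1, -1, -1, -1]

```text
time_s: 14.95
position: [0.5748, 0.196, 0.0233]
tool_rot: [[-0.016, 1.0, 0.0], [1.0, 0.016, -0.0], [-0.0, 0.0, -1.0]]
ft_force: [-1.5, 2.8, 1.0]
grip_width: -0.0
```

Emit:
jog_arm:
  dr:
    - [0, 0, 0]
    - [0, 0, 0]
    - [0, 0, 0]
    - [0, 0, 0]
    - [0, 0, 0]
    - [0, 0, 0]
    - [0, 0, 0]
    - [0, 0, 0]
    - [0, 0, 0]
    - [0, 0, 0]
  slide:
    - [-0.0002, 0, 0]
    - [-0.0002, 0, 0]
    - [-0.0002, 0, 0]
    - [-0.0002, 0, 0]
    - [-0.0002, 0, 0]
    - [-0.0002, 0, 0]
    - [-0.0002, 0, 0]
    - [-0.0002, 0, 0]
    - [-0.0002, 0, 0]
    - [-0.0002, 0, 0]
  gripper: [-1, -1, -1, -1, -1, -1, -1, -1, -1, -1]

```text
time_s: 15.95
position: [0.5748, 0.194, 0.0233]
tool_rot: [[-0.016, 1.0, 0.0], [1.0, 0.016, -0.0], [-0.0, 0.0, -1.0]]
ft_force: [-0.6, 1.9, 1.4]
grip_width: -0.0
```

Emit:
jog_arm:
  dr:
    - [0, 0, 0]
    - [0, 0, 0]
    - [0, 0, 0]
    - [0, 0, 0]
    - [0, 0, 0]
    - [0, 0, 0]
    - [0, 0, 0]
    - [0, 0, 0]
    - [0, 0, 0]
    - [0, 0, 0]
  slide:
    - [-0.0002, 0, 0]
    - [-0.0002, 0, 0]
    - [-0.0002, 0, 0]
    - [-0.0002, 0, 0]
    - [-0.0002, 0, 0]
    - [-0.0002, 0, 0]
    - [-0.0002, 0, 0]
    - [-0.0002, 0, 0]
    - [-0.0002, 0, 0]
    - [-0.0002, 0, 0]
  gripper: [-1, -1, -1, -1, -1, -1, -1, -1, -1, -1]

```text
time_s: 16.95
position: [0.5748, 0.1933, 0.0234]
tool_rot: [[-0.016, 1.0, 0.001], [1.0, 0.016, 0.002], [0.002, 0.001, -1.0]]
ft_force: [-1.1, 10.2, -0.4]
grip_width: 0.0003
```

```bash
python3 look.py 8
```

```text
[0.57480489 0.19334145 0.02344637] [-1.13634528 10.16846724 -0.41710534] 16.95
```

View pics/top8.png

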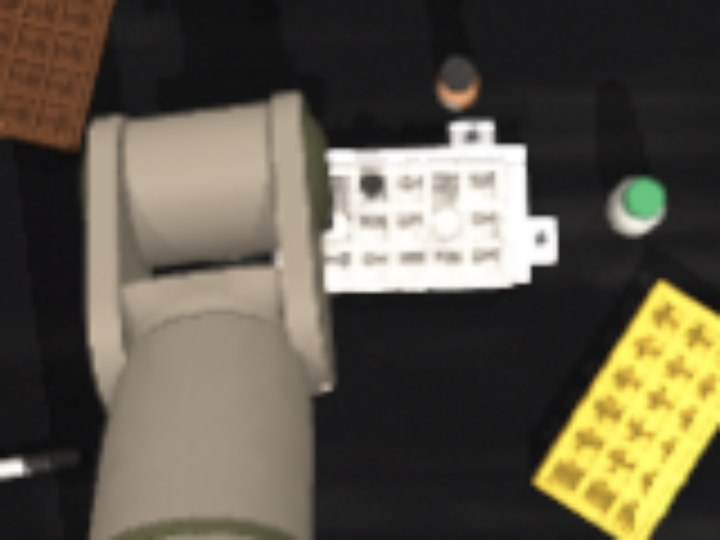

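There is 10 N against the short bar and no gap left. I'll retract, go to the front, and reseat gently against the long bar.

Emit:
jog_arm:
  dr:
    - [0, 0, 0]
    - [0, 0, 0]
    - [0, 0, 0]
    - [0, 0, 0]
    - [0, 0, 0]
    - [0, 0, 0]
    - [0, 0, 0]
    - [0, 0, 0]
    - [0, 0, 0]
    - [0, 0, 0]
  slide:
    - [0.003, 0, 0]
    - [0.012, 0, 0]
    - [0.015, 0, 0]
    - [0, 0, -0.025]
    - [0, 0, -0.025]
    - [0, 0, -0.025]
    - [0, -0.035, 0]
    - [0, -0.035, 0]
    - [0, -0.035, 0]
    - [0, 0, 0]
  gripper: [-1, -1, -1, -1, -1, -1, -1, -1, -1, -1]

```text
time_s: 18.05
position: [0.4653, 0.2212, 0.0984]
tool_rot: [[-0.018, 1.0, -0.003], [1.0, 0.018, -0.001], [-0.001, -0.003, -1.0]]
ft_force: [0.2, 0.3, -0.5]
grip_width: -0.0003
```

Emit:
jog_arm:
  dr:
    - [0, 0, 0]
    - [0, 0, 0]
    - [0, 0, 0]
    - [0, 0, 0]
    - [0, 0, 0]
    - [0, 0, 0]
    - [0, 0, 0]
    - [0, 0, 0]
    - [0, 0, 0]
    - [0, 0, 0]
  slide:
    - [-0.03, 0, 0]
    - [-0.04, 0, 0]
    - [-0.04, 0, 0]
    - [-0.017, 0, 0]
    - [0, 0, 0.02]
    - [0, 0, 0.02]
    - [0, 0, 0.02]
    - [0, 0, 0.015]
    - [0, 0, 0]
    - [0, 0, 0]
  gripper: [-1, -1, -1, -1, -1, -1, -1, -1, -1, -1]

```text
time_s: 19.05
position: [0.4722, 0.0936, 0.0236]
tool_rot: [[-0.017, 1.0, 0.001], [1.0, 0.017, -0.0], [-0.0, 0.001, -1.0]]
ft_force: [-0.7, -0.6, 0.1]
grip_width: 0.0001
```

```bash
python3 look.py 9
```

```text
[0.47216355 0.0936087  0.02358059] [-0.66252899 -0.58858067  0.13820981] 19.05
```

View pics/top9.png

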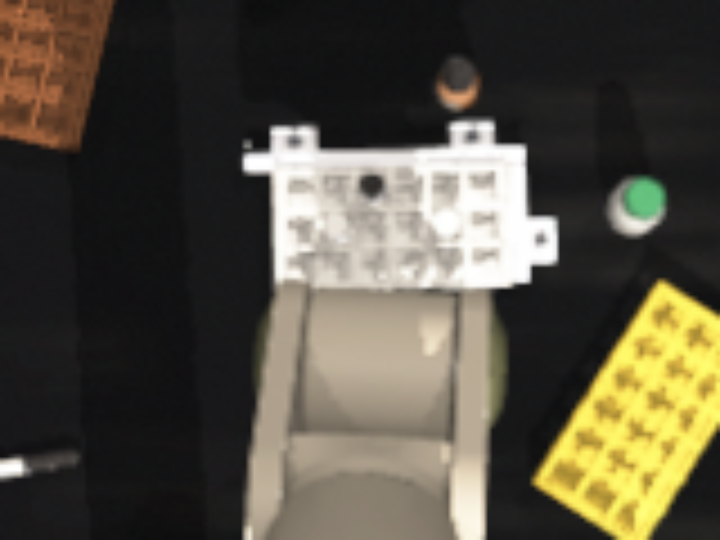

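View pics/side9.png

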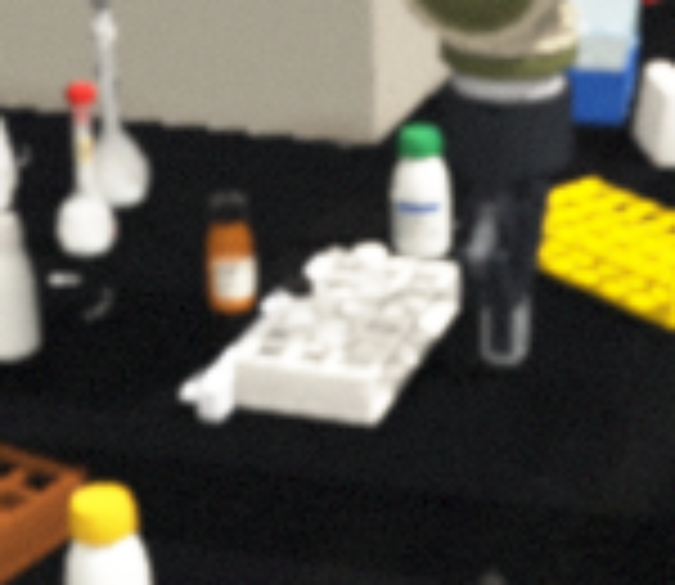

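The rack sits in the corner with its vials upright. A gentle confirming push +x follows.

Emit:
jog_arm:
  dr:
    - [0, 0, 0]
    - [0, 0, 0]
    - [0, 0, 0]
    - [0, 0, 0]
    - [0, 0, 0]
    - [0, 0, 0]
    - [0, 0, 0]
    - [0, 0, 0]
    - [0, 0, 0]
    - [0, 0, 0]
  slide:
    - [0, 0.01, 0]
    - [0, 0.01, 0]
    - [0, 0.01, 0]
    - [0, 0.006, 0]
    - [0, 0.002, 0]
    - [0, 0.001, 0]
    - [0, 0.001, 0]
    - [0, 0.001, 0]
    - [0, 0.001, 0]
    - [0, 0.0005, 0]
  gripper: [-1, -1, -1, -1, -1, -1, -1, -1, -1, -1]

```text
time_s: 20.15
position: [0.5139, 0.0941, 0.0234]
tool_rot: [[-0.016, 1.0, 0.0], [1.0, 0.016, -0.0], [-0.0, 0.0, -1.0]]
ft_force: [0.9, 0.0, -0.2]
grip_width: 0.0001
```

Emit:
jog_arm:
  dr:
    - [0, 0, 0]
    - [0, 0, 0]
    - [0, 0, 0]
    - [0, 0, 0]
    - [0, 0, 0]
    - [0, 0, 0]
    - [0, 0, 0]
    - [0, 0, 0]
    - [0, 0, 0]
    - [0, 0, 0]
  slide:
    - [0, 0.0003, 0]
    - [0, 0.0003, 0]
    - [0, 0.0003, 0]
    - [0, 0.0003, 0]
    - [0, 0.0002, 0]
    - [0, 0.0002, 0]
    - [0, 0.0002, 0]
    - [0, 0.0002, 0]
    - [0, 0, 0]
    - [0, 0, 0]
  gripper: [-1, -1, -1, -1, -1, -1, -1, -1, -1, -1]

```text
time_s: 21.15
position: [0.5159, 0.0941, 0.0233]
tool_rot: [[-0.016, 1.0, -0.0], [1.0, 0.016, 0.0], [0.0, -0.0, -1.0]]
ft_force: [-0.3, 0.9, 0.1]
grip_width: 0.0
```

Emit:
jog_arm:
  dr:
    - [0, 0, 0]
    - [0, 0, 0]
    - [0, 0, 0]
    - [0, 0, 0]
    - [0, 0, 0]
    - [0, 0, 0]
    - [0, 0, 0]
    - [0, 0, 0]
    - [0, 0, 0]
    - [0, 0, 0]
  slide:
    - [0, 0.0002, 0]
    - [0, 0.0002, 0]
    - [0, 0.0002, 0]
    - [0, 0.0002, 0]
    - [0, 0.0002, 0]
    - [0, 0.0002, 0]
    - [0, 0.0002, 0]
    - [0, 0.0002, 0]
    - [0, 0.0002, 0]
    - [0, 0.0002, 0]
  gripper: [-1, -1, -1, -1, -1, -1, -1, -1, -1, -1]

```text
time_s: 22.15
position: [0.5171, 0.0942, 0.0232]
tool_rot: [[-0.016, 1.0, -0.002], [1.0, 0.016, -0.0], [-0.0, -0.002, -1.0]]
ft_force: [-5.9, -0.2, 4.1]
grip_width: 0.0001
```

The force is 5.9 N at x=0.517, which is the predicted seat. I'll retract and look.

Emit:
jog_arm:
  dr:
    - [0, 0, 0]
    - [0, 0, 0]
    - [0, 0, 0]
    - [0, 0, 0]
    - [0, 0, 0]
    - [0, 0, 0]
    - [0, 0, 0]
    - [0, 0, 0]
    - [0, 0, 0]
    - [0, 0, 0]
  slide:
    - [0, -0.003, 0]
    - [0, -0.012, 0]
    - [0, -0.02, 0]
    - [0, -0.02, 0]
    - [0, 0, -0.03]
    - [0, 0, -0.03]
    - [0, 0, -0.04]
    - [0.03, -0.03, -0.04]
    - [0.03, -0.03, -0.02]
    - [0, 0, 0]
  gripper: [-1, -1, -1, -1, -1, -1, -1, -1, -1, -1]

```text
time_s: 23.15
position: [0.4046, 0.1503, 0.1803]
tool_rot: [[-0.019, 1.0, 0.005], [1.0, 0.019, 0.001], [0.001, 0.005, -1.0]]
ft_force: [0.1, -0.4, -0.3]
grip_width: 0.0002
```

```bash
python3 look.py 10; python3 - <<'E'
from rig import viewer
from h import *
d=viewer.get_image('top')
# expected outline from stop frame: corner c, yaw
for yaw in(.012,.02):
  c=np.array([.617,.0125]);R=np.array([[np.cos(yaw),-np.sin(yaw)],[np.sin(yaw),np.cos(yaw)]])
  P=[np.r_[c+R@p,.032] for p in([0,0],[-.088,0],[-.088,.168],[0,.168])]
  print(np.round(proj(d,P),1).tolist())
# measured front & left edges
for c in comps(d,(200,170,312,250),200):
  u,v=c.T;W=plane(d,c,.032)
  for n,m in(('front',(u>245)&(u<290)&(v>215)),('left',(v>202)&(v<220)&(u<255)&(u>235))):
    if m.sum()>5:print(n,m.sum(),*fit(W[m]))
E
```

```text
[0.4045969  0.15030084 0.18026575] [ 0.12120403 -0.39516363 -0.27808926] 23.15
[[292.6, 195.7], [293.2, 223.1], [240.5, 223.9], [240.3, 196.5]]
[[292.6, 195.7], [293.4, 223.1], [240.7, 224.4], [240.3, 197.0]]
front 270 [ 0.02478866 -0.99969274] [527.38873  82.80053]
left 108 [0.99873364 0.05030985] [569.8121  177.50587]
```

View pics/top10.png

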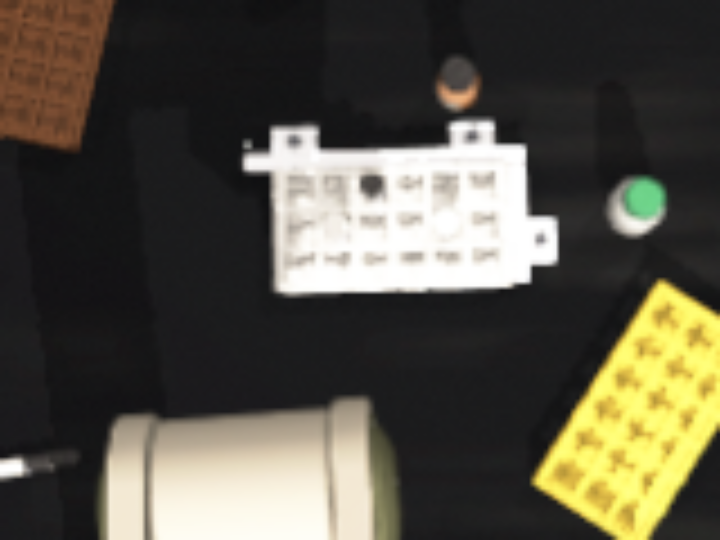

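View pics/side10.png

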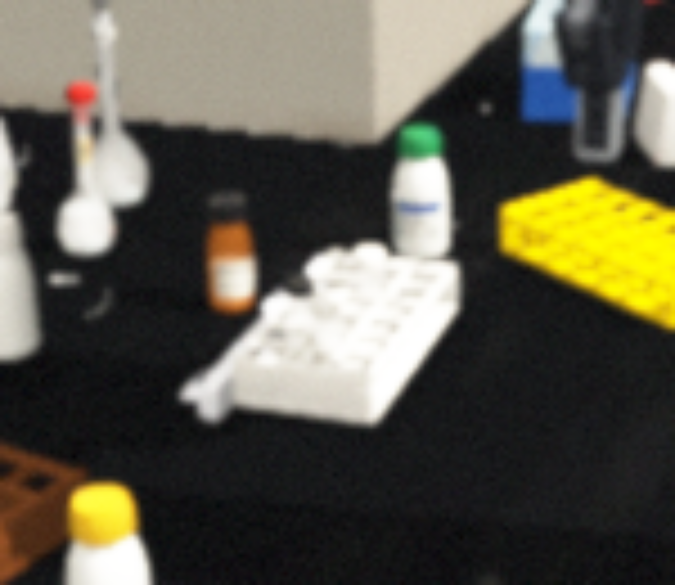

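```bash
python3 - <<'E'
from rig import env,observe
print(observe()['qvel']);env.close_job()
E
```

```text
[-1.05447617  1.36457131 -0.08145533 -0.04845149  0.24287551  0.01864891]
the job is handed in; nothing more can be done
```

The white rack is home in the corner stop, and I handed the job in at about 23 s of the 56 s allowed.

**What I did:** with the fingers shut, I pushed the front rail until the rack met the long bar (8 N). I then pushed the left end wall along to the short bar (10 N) and gave the front a gentle reseating push (6 N). After that the fingers went up and away.

**Last checks:**
- **Long bar:** the rack's front edge is parallel to the bar within about 0.001 rad and 88 mm from its inner face, so the long side is flush.
- **Short bar:** there is no visible gap. The fitted left end of the rack came out about 2 mm past where the bar fit puts it. That is within the calibration error, and I relied on the 10 N contact instead.
- **Angle of the left end:** its line fit read 0.05 rad, which disagrees with the front edge. It is a short edge only about 20 pixels long, so I put it down to pixel noise.
- **Surroundings:** the vials look upright. Nothing in the area I pictured around the rack moved; the far bystanders were not rechecked at the end.
- **Arm at hand-in:** a joint-speed reading just before handing in still showed up to about 1.4°/s. The tool was clear of everything, at z = 0.18 m.

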